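Feel for the hidden catch and open the lantern-light charging case

TASK

Open the blue-lidded charging case of lantern lights by touch: put a closed fingertip on top of the black rail along its front, close to either end, and slide it along the rail until it finds the finger notch; then press down the sprung catch inside the notch so that the lid is released, and take the hand clear so that the lid rises by itself until it stands fully open. Do not lift, tip or shove the case, and leave everything else on the table where it is.

Things in the scene. Friction and masses are not known exactly. Their poses are not given: they have to be found in the camera images.
- case: Grey charging case with a blue lid, loose on rubber feet, about 4 kg, 250 mm deep (x), 410 wide (y), 85 high. Origin: centre of its underside, on the table. x points from the front rail to the lid's hinge, y left along the rail, z up. The rail is a flat black ledge along the whole front (x -125 to -84 mm), its top 62 mm up; behind it the lid's front face (x = -83 mm) stands 23 mm above the rail.
- rail_mid (a point): Middle of the rail, on its top, half-way across its 41 mm depth. A finger notch 60 mm long (y) cuts the rail through its full depth, open to the front; it is just as black and its place is not given: its centre lies up to 55 mm left or right of this point. In it, 10 mm below the rail's top, lies the catch's black pad, 57 mm (y) by 33 mm (x).
- rail_left (a point): Left (+y) end of the rail, on its top, half-way across its depth. The rail is straight, level and 410 mm long.
- rail_right (a point): Right (-y) end of the rail, on its top, half-way across its depth.
- catch (a joint): Press of the catch in the notch: 0 rad up, 0.16 rad fully down. It rocks about an axis along y, 60 mm behind the rail's middle line; under a fingertip there its pad sinks about 8 mm (to 18 mm below the rail's top). 3 N starts it, 7 N brings it to the bottom. It lets the lid go at about 0.1 rad and springs back when left.
- lid (a joint): Lid angle: 0 rad shut, 1.2 rad fully open at its stop. Hinged along the case's back edge (x = 125 mm, 62 mm up). Once released, damped springs raise it slowly by themselves (several seconds), with some 4 N at its front edge, up and away from the rail.
- light_a: Loose round LED lantern light, 56 mm across, 24 mm high, on the table in front of the case's left half. Origin: centre of its underside. Leave it.
- light_b: The same, in front of the case's right half. Leave it.
- tape_roll: Loose yellow roll of tape lying flat, 100 mm across, 25 mm high, to the right of the case. Origin: centre of its underside. Leave it.
- cutter: Loose yellow and black snap-off cutter, 155 mm long, 22 mm wide, 17 mm high, to the left of the case. Origin: underside, near mid-length; x along it. Leave it.
- glue_tub: Loose clear open plastic tub, 110 x 150 x 55 mm, on the left of the table. Origin: centre of its underside. Leave it.
- glue_bottle: Loose white glue bottle with a red cap, 62 mm across, 170 mm tall, on the right of the table. Origin: centre of its underside. Leave it.
- brush: Loose glue brush, 190 mm long, lying at the near right of the table, roughly across it. Leave it.

How it is judged:
On the way, in this order (a step that is already met when the one before it is completed fails the run):
1. a fingertip touches the rail's top within 70 mm of one of its ends (contact force between the fingers and case above 0.2 N and x of the grasp point in the frame of case below -0.065 m and z of the grasp point in the frame of case between 0.06 and 0.115 m and (y of the grasp point in the frame of case between 0.135 and 0.215 m or y of the grasp point in the frame of case between -0.215 and -0.135 m)), for 0.05 s.
2. it touches the rail farther in, 85 to 120 mm from the middle, as it slides along (contact force between the fingers and case above 0.2 N and x of the grasp point in the frame of case below -0.065 m and z of the grasp point in the frame of case between 0.06 and 0.115 m and (y of the grasp point in the frame of case between 0.085 and 0.12 m or y of the grasp point in the frame of case between -0.12 and -0.085 m)), for 0.05 s.
3. the catch is pressed down while the lid is still shut (value of joint catch above 0.085 rad and value of joint lid below 0.1 rad and contact force between the fingers and case above 0.5 N).
At the end, for the whole second after the job is handed in: The lid stands open by itself (over 1.1 of its 1.2 rad) and at rest, the catch has sprung back, the case stands on the table within 30 mm of where it was, and every other thing is within 15 mm of where it was (value of joint lid above 1.1 rad and velocity of joint lid below 0.05 rad/s and value of joint catch below 0.03 rad and distance of case from where it was at the start of the episode below 0.03 m and height (world z) of case below 0.006 m and linear speed of case below 0.01 m/s and distance of each of light_a, light_b, tape_roll, cutter, glue_tub, glue_bottle, brush from where it was at the start of the episode below 0.015 m); the robot touches nothing.
It fails at once if the case is lifted or tipped (over 8 mm or 0.06 rad) (height (world z) of case above 0.008 m or angle between case's own z axis and vertical above 0.06 rad).
It fails at once if the case is shoved over 30 mm (distance of case from where it was at the start of the episode above 0.03 m).
It fails at once if another thing on the table is moved over 15 mm or lifted (distance of any of light_a, light_b, tape_roll, cutter, glue_tub, glue_bottle, brush from where it was at the start of the episode above 0.015 m).
It also fails if it takes over 67 s, if anything falls off the work surface, if the arm or the gripper's body presses on something with over 40 N, if the wrist force passes 120 N, or if a joint passes its speed limit or range.

ROBOT

A 7-joint arm with a two-finger parallel gripper is mounted at the origin on the work surface. World frame = base frame: x ahead of the robot, y to its left, z up, the work surface at z = 0. Lengths are in m, angles in rad, forces in N, time in s.
With the tool pointing down it reaches from about 0.4 to 0.875 m from the base axis. Payload 19.3 kg.
Tool frame: the origin (TCP) lies at the very end of the fingers, on their centre line; the grasp point (between the pads) lies 19 mm behind it; z points along the fingers, y is the direction in which the jaws open and shut (so a half turn about z gives the same grasp; the last joint's range is limited). The gripper opens to 85 mm and grips with 20 to 120 N. Pads are 22 mm wide; open, the fingers measure 114 mm over their backs; the gripper's body (76 mm by 85 mm) begins 54 mm behind the grasp point. The pads swing forward as they close: fully open they stand 13 mm farther back than shut.
Start: joints at [1.199, 0.521, -0.036, 1.599, 0.021, 1.021, -0.113], TCP at [0.186, -0.597, 0.231] pointing down, gripper open.
Joint ranges: [-2.91, 2.91], [-0.3, 2.13], [-1.5, 1.42], [0.17, 2.43], [-1.26, 4.41], [0.16, 1.93], [-2.52, 2.52]. Speed limits (rad/s): [1.89, 1.89, 2.39, 2.39, 3.01, 3.01, 3.01].

INTERFACE

Orientations are given as [roll, pitch, yaw] about the fixed x, y, z axes, in that order (R = Rz(yaw) Ry(pitch) Rx(roll)).
In Python, from workcell import bot gives the robot as it stands.
- The arm moves only by the tool carry_out, never from a script. Its argument "targets" is a list of rows, each a list of 7 numbers: the shift along the tool's x, y, z in mm, then the turn, a rotation vector about the tool's x, y, z in units of 6 degrees (1.0 is 6 degrees), then the closure in counts, from 0 (fully open) to 255 (shut). A call has 1 to 5 rows; each row shifts and turns the commanded pose from where the row before left it, along the tool's axes as they then stand; what a row does not reach is not made up. A row lasts 1/12 s, in which the tool goes at most 41.7 mm and 7.16 degrees, less where a joint would pass 70% of its speed; a pose out of reach is approached as far as the arm can. A call is refused whole if a number of a shift passes 41.7 or a number of a turn 1, either way. A call with a gripper value outside its range is refused whole. The fingers move at their own pace and stop on an object; "force" is the grip in N (left out, the last holds). Time passes only in rows, so rows that do not move let the fingers close. It gives the time, the measured TCP pose, the force and the opening at its end, in the units of the state.
- bot.observe(): the state, without advancing time (a new reading comes with each control period).
- bot.grab_frame(name): name is "scene" or "top" or "wrist"; returns a dict with "color" (420x560x3 uint8, red, green, blue), "z_map" (420x560 float32, m along the optical axis (not along the pixel's ray), 0 where there is no reading), "K" (3x3 intrinsics, pixels), "k1" (the pictures are not rectified: a ray, as slopes to the right and down, at radius r is drawn at 1 + k1 r^2 times it, then the intrinsics apply), "cam_to_world" (4x4, takes a point from camera to world coordinates); the wrist camera has in their place "T_tool_cam" (4x4, takes a point from camera to tool coordinates, whose origin is the TCP and whose axes are the flange's). Camera axes: x right, y down, z forward; pixel columns grow to the right and rows downward; lengths in m; the calibration is good to about 2 mm. A picture is of the moment at which its call begins: read the wrist's pose just before it.
- bot.job_done(): hands the job in, once; it reports no verdict.
The state is a dict: "clock": time; "qpos": joint angles; "qd": joint speeds; "joint_efforts": joint torques, N m; "position": TCP position; "tool_rot": TCP orientation; "force": force on the tool from outside, world axes, zero at the start; "moment": the same for the moment, N m; "grip_width": finger opening in m.
Only numpy, scipy, OpenCV 4.12 (cv2) and the standard library are available. Lean on these libraries where they do the work, as an engineer would, in place of code of your own. Each camera call takes 0.05 s, during which the arm holds its last target. There are 200 camera calls.

## Working session

There is one attempt and no reset: what is moved stays moved. The work goes in short steps, Python scripts to look and compute and a tool call to move; the robot and the scene stay as the last step left them, time stands still between calls to the robot, and variables do not carry over. Pictures are saved under pics/ and viewed, about 8 in all and at most 12, crops included, and the job is handed in when it is done.

Besides the shell and the picture viewer there is one more tool, called after "Request:" as name([rows], argument=value, ...), one row to a line, values as JSON. carry_out: Moves the arm, as the interface text tells. Its arguments: {"type":"object","properties":{"targets":{"type":"array","items":{"type":"array","items":{"type":"number"}}},"force":{"type":"number"}},"required":["targets"]}

```bash
mkdir -p pics; cat > h.py <<'E'
import numpy as np, cv2
from workcell import bot
def world(f,T,uv,z=None):
    """pixel -> world using depth, or on plane z"""
    K=f["K"];u,v=uv
    d=np.array([(u-K[0,2])/K[0,0],(v-K[1,2])/K[1,1]]);s=d.copy()
    for _ in range(20): s=d/(1+f["k1"]*(s@s))
    ray=np.array([*s,1.])
    if z is None: k=f["z_map"][int(round(v)),int(round(u))]
    else: k=(z-T[2,3])/(T[:3,:3]@ray)[2]
    return T[:3,:3]@(ray*k)+T[:3,3]
def save(f,n): cv2.imwrite(f"pics/{n}.png",cv2.cvtColor(f["color"],cv2.COLOR_RGB2BGR))
E
python3 - <<'E'
from h import *
import pickle
s=bot.observe();print(s)
for n in("top","scene"):
    f=bot.grab_frame(n);save(f,n+"0");pickle.dump(f,open(n+".pkl","wb"))
    print(n,f["K"],f["k1"],f["cam_to_world"].round(3))
a=[cv2.imread(f"pics/{n}0.png") for n in("top","scene")]
E
```

```text
{'clock': 0.0, 'qpos': array([ 1.19879533,  0.52204287, -0.03631995,  1.60001334,  0.02119697,
        1.02105588, -0.11275984]), 'qd': array([ 5.41045337e-04,  3.11456634e-03,  7.12934946e-04,  1.64993064e-03,
        2.53296665e-03, -1.71954964e-03,  2.93673866e-05]), 'joint_efforts': array([ 3.42338017e-04, -9.27087021e+01,  1.98035449e+00, -3.69930196e+01,
        1.78434985e-02,  8.16038169e-03, -2.73659145e-05]), 'position': array([ 0.18563863, -0.59644666,  0.23070591]), 'tool_rot': array([-3.14046094e+00,  8.07068783e-05,  3.01823279e-01]), 'force': array([-0.31066325, -0.4464955 , -0.27469701]), 'moment': array([-0.01002331,  0.00905112,  0.01191832]), 'grip_width': 0.0854459284584923}
top [[419.0067953    0.         277.19706972]
 [  0.         419.0067953  207.17632179]
 [  0.           0.           1.        ]] -0.10824683609658493 [[ 1.000e-03 -9.820e-01  1.890e-01  2.880e-01]
 [-1.000e+00 -4.000e-03 -1.500e-02  2.100e-02]
 [ 1.500e-02 -1.890e-01 -9.820e-01  1.381e+00]
 [ 0.000e+00  0.000e+00  0.000e+00  1.000e+00]]
scene [[417.4698399    0.         275.42159868]
 [  0.         417.4698399  209.83905953]
 [  0.           0.           1.        ]] -0.02620717351828763 [[ 0.723  0.584 -0.368  0.957]
 [ 0.69  -0.622  0.37  -0.412]
 [-0.013 -0.521 -0.853  1.088]
 [ 0.     0.     0.     1.   ]]
```

View pics/top0.png

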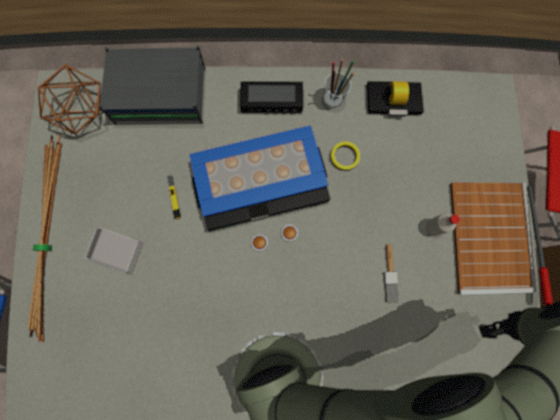

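View pics/scene0.png

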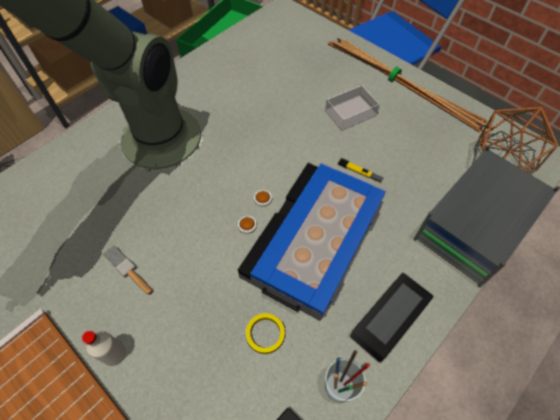

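The top view shows the case: blue lid at about (192–327, 128–215), the rail running from (205,225) to (328,200), and lights at (260,242) and (290,233). In the scene view, the rail runs from (305,170) to (245,275).

```bash
cat > case.py <<'E'
from h import *
import pickle
for n in("top","scene"):
    f=pickle.load(open(n+".pkl","rb"));T=f["cam_to_world"]
    hsv=cv2.cvtColor(f["color"],cv2.COLOR_RGB2HSV)
    m=cv2.inRange(hsv,(105,150,60),(125,255,255))
    w=max(cv2.findContours(m,cv2.RETR_EXTERNAL,cv2.CHAIN_APPROX_NONE)[0],key=cv2.contourArea)
    P=np.array([world(f,T,p,0.085)[:2] for p in w[:,0].astype(float)],np.float32)
    r=cv2.minAreaRect(P);print(n,r,cv2.boxPoints(r).round(4).tolist())
    q=[world(f,T,p) for p in w[::25,0].astype(float)];print(np.round(np.array(q)[:,2],3))
    # dark mask (rail) at rail height
    o=cv2.inRange(hsv,(5,150,60),(18,255,255))
    for c in cv2.findContours(o,cv2.RETR_EXTERNAL,cv2.CHAIN_APPROX_NONE)[0]:
        if 30<cv2.contourArea(c)<400:
            c=c[:,0].mean(0);print("orange",c,world(f,T,c,0.024).round(3))
    c=f["color"]; 
    im=c[120:240,180:345] if n=="top" else c[150:310,225:390]
    im=np.clip(im.astype(float)*3.0,0,255).astype(np.uint8)
    cv2.imwrite(f"pics/crop_{n}.png",cv2.cvtColor(cv2.resize(im,None,fx=4 if n=="top" else 3,fy=4 if n=="top" else 3,interpolation=cv2.INTER_CUBIC),cv2.COLOR_RGB2BGR))
E
python3 case.py
```

```text
top ((0.6588417291641235, 0.06391525268554688), (0.21124857664108276, 0.41374486684799194), 14.296422958374023) [[0.5054000020027161, 0.23829999566078186], [0.6075999736785889, -0.16259999573230743], [0.8123000264167786, -0.11050000041723251], [0.710099995136261, 0.2904999852180481]]
[0.087 0.086 0.088 0.085 0.083 0.085 0.039 0.084 0.079 0.072 0.077 0.07
 0.086 0.084 0.089]
orange [ 40.975  320.9625] [0.17  0.768 0.024]
orange [259.44736842 242.15789474] [0.433 0.058 0.024]
orange [289.33333333 232.19444444] [ 0.466 -0.039  0.024]
orange [ 51.82089552 194.01492537] [0.592 0.768 0.024]
scene ((0.6610478758811951, 0.0589597225189209), (0.21379931271076202, 0.41356298327445984), 14.305231094360352) [[0.5063999891281128, 0.2328999936580658], [0.6086000204086304, -0.16779999434947968], [0.8156999945640564, -0.11500000208616257], [0.7135000228881836, 0.2856999933719635]]
[0.086 0.088 0.084 0.062 0.064 0.068 0.071 0.079 0.086 0.083 0.085 0.086
 0.09  0.089 0.085]
orange [246.66666667 223.27272727] [ 0.469 -0.043  0.024]
orange [262.34375 196.53125] [0.437 0.056 0.024]
orange [458.5        1
[... 255 characters left out ...]
ange [448.39393939  61.66666667] [0.523 0.981 0.024]
orange [359.05384615  56.53846154] [0.256 0.771 0.024]
orange [444.30769231  43.15384615] [0.452 1.067 0.024]
orange [552.47169811  41.66037736] [0.762 1.376 0.024]
orange [461.41428571  35.25714286] [0.476 1.158 0.024]
orange [424.70212766  29.9787234 ] [0.35  1.085 0.024]
orange [438.88  23.8 ] [0.37  1.161 0.024]
orange [361.02631579  16.63157895] [0.106 0.98  0.024]
orange [551.34210526   1.68421053] [0.641 1.638 0.024]
orange [510.47761194   2.92537313] [0.516 1.504 0.024]
orange [477.65151515   6.72727273] [0.427 1.379 0.024]
orange [413.97674419  11.91860465] [0.249 1.159 0.024]
orange [348.53797468   5.15189873] [0.017 1.008 0.024]
```

View pics/crop_top.png

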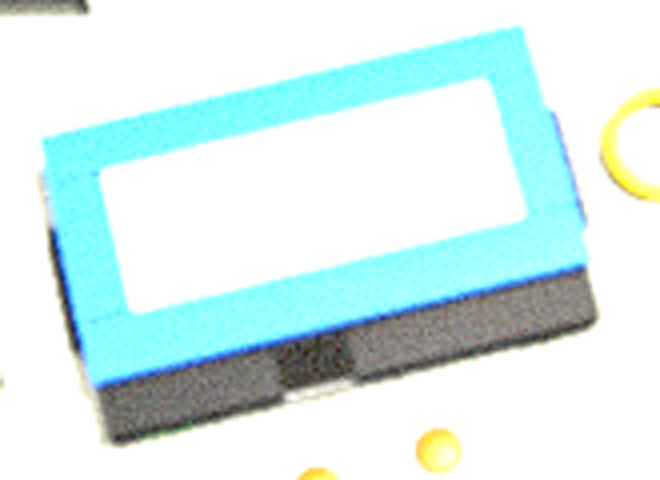

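The brightened crop shows a darker notch in the rail at crop columns 277–355, which is full-image u≈249–269 at v≈210. I'll use it as a hint and confirm it by touch.

```bash
cat >> h.py <<'E'
yaw=np.radians(14.3)
C=np.array([np.cos(yaw),np.sin(yaw)]);Y=np.array([-C[1],C[0]])
O=np.array([.660,.0615])-.021*C
from scipy.spatial.transform import Rotation as R
def incase(p): return np.array([(p[:2]-O)@C,(p[:2]-O)@Y,p[2]])
def st():
    s=bot.observe();print("t",round(s["clock"],2),"case xyz mm",(incase(s["position"])*1000).round(1),"F case",(np.r_[C@s["force"][:2],Y@s["force"][:2],s["force"][2]]).round(1),"rot",s["tool_rot"].round(3),"q",s["qpos"].round(2),"w",round(s["grip_width"],4));return s
def goto(x,y,z):
    s=bot.observe();p=np.r_[O+x*C+y*Y,z];Rt=R.from_euler("xyz",s["tool_rot"])
    D=R.from_euler("xyz",[np.pi,0,yaw])
    print("shift mm",(Rt.inv().apply(p-s["position"])*1000).round(1),"turn",((Rt.inv()*D).as_rotvec()/np.radians(6)).round(2))
E
python3 - <<'E'
from h import *
import pickle
for n,px in(("top",[(249,212),(269,207),(259,209.5)]),):
    f=pickle.load(open(n+".pkl","rb"))
    for p in px:print((incase(world(f,f["cam_to_world"],p,.055))*1000).round(0))
print(O+(-.1045)*C,"depth rail z",[world(f,f["cam_to_world"],p)[2].round(3) for p in((215,219),(300,202),(259,209))])
p=np.r_[O-.1045*C-.17*Y,0];print("start pt",p)
st();goto(-.1045,-.17,.13)
E
```

```text
[-100.   62.   55.]
[-100.   -4.   55.]
[-100.   29.   55.]
[0.53838853 0.03050162] depth rail z [np.float64(0.061), np.float64(0.058), np.float64(0.046)]
start pt [ 0.58037836 -0.13423105  0.        ]
t 0.1 case xyz mm [-601.2 -520.4  230.8] F case [ 0.6  0.3 -0.6] rot [-3.141  0.     0.302] q [ 1.2   0.52 -0.04  1.6   0.02  1.02 -0.11] w 0.0854
shift mm [ 514.3 -324.   101.1] turn [-0.01  0.    0.5 ]
```

Request:
carry_out([
  [20, -12, 0, 0, 0, 0.5, 255],
  [26, -16, 0, 0, 0, 0, 255],
  [26, -16, 0, 0, 0, 0, 255],
  [26, -16, 0, 0, 0, 0, 255],
  [26, -16, 0, 0, 0, 0, 255],
], force=40)

```text
clock: 0.52
position: [0.287, -0.4904, 0.2311]
tool_rot: [-3.141, 0.0, 0.249]
force: [0.4, -0.8, 0.3]
grip_width: 0.0255
```

Request:
carry_out([
  [26, -16, 0, 0, 0, 0, 255],
  [26, -16, 0, 0, 0, 0, 255],
  [26, -16, 0, 0, 0, 0, 255],
  [26, -16, 0, 0, 0, 0, 255],
  [26, -16, 0, 0, 0, 0, 255],
])

```text
clock: 0.93
position: [0.3932, -0.3808, 0.2312]
tool_rot: [-3.141, 0.0, 0.249]
force: [0.5, -0.4, -0.1]
grip_width: -0.0001
```

Request:
carry_out([
  [26, -16, 0, 0, 0, 0, 255],
  [26, -16, 0, 0, 0, 0, 255],
  [26, -16, 0, 0, 0, 0, 255],
  [26, -16, 0, 0, 0, 0, 255],
  [20, -16, 0, 0, 0, 0, 255],
])

```text
clock: 1.35
position: [0.4944, -0.2722, 0.2311]
tool_rot: [-3.141, -0.0, 0.25]
force: [-0.1, -0.8, -1.0]
grip_width: 0.0002
```

```bash
python3 -c "
from h import *
st();goto(-.1045,-.17,.09)"
```

```text
t 1.35 case xyz mm [-221.9 -282.4  231.1] F case [-0.3 -0.8 -1. ] rot [-3.141 -0.     0.25 ] q [ 0.5   0.43 -0.13  1.76  0.07  0.96 -0.98] w 0.0002
shift mm [ 117.5 -112.3  141.1] turn [-0.   -0.    0.01]
```

Request:
carry_out([
  [24, -22, 10, 0, 0, 0, 255],
  [24, -22, 20, 0, 0, 0, 255],
  [24, -22, 25, 0, 0, 0, 255],
  [24, -22, 25, 0, 0, 0, 255],
  [20, -22, 20, 0, 0, 0, 255],
])

```text
clock: 1.77
position: [0.5786, -0.1369, 0.1294]
tool_rot: [-3.141, 0.001, 0.25]
force: [0.4, -0.1, -0.4]
grip_width: -0.0003
```

Request:
carry_out([
  [0, 0, 0, 0, 0, 0, 255],
  [0, 0, 0, 0, 0, 0, 255],
])

```text
clock: 1.93
position: [0.578, -0.1367, 0.1298]
tool_rot: [-3.14, 0.002, 0.253]
force: [-0.3, -0.5, 0.8]
grip_width: -0.0
```

```bash
python3 -c "
from h import *
s=st();goto(-.1045,-.17,.062)
f=bot.grab_frame('top');save(f,'top1')
im=f['color'][100:260,170:370];im=np.clip(im*2.0,0,255).astype(np.uint8)
cv2.imwrite('pics/c1.png',cv2.cvtColor(cv2.resize(im,None,fx=3.5,fy=3.5),cv2.COLOR_RGB2BGR))
f=bot.grab_frame('wrist');print(f['T_tool_cam'].round(3));cv2.imwrite('pics/w1.png',cv2.cvtColor(np.clip(f['color']*1.8,0,255).astype(np.uint8),cv2.COLOR_RGB2BGR))"
```

```text
t 1.93 case xyz mm [-107.4 -171.8  129.8] F case [-0.5 -0.4  0.8] rot [-3.14e+00  2.00e-03  2.53e-01] q [ 0.23  0.6  -0.14  1.76  0.11  0.79 -1.28] w -0.0
shift mm [ 3.1 -1.7 67.8] turn [-0.02  0.02  0.03]
[[ 0.    -0.948 -0.318  0.082]
 [ 1.     0.001 -0.002 -0.001]
 [ 0.002 -0.318  0.948 -0.141]
 [ 0.     0.     0.     1.   ]]
```

View pics/w1.png

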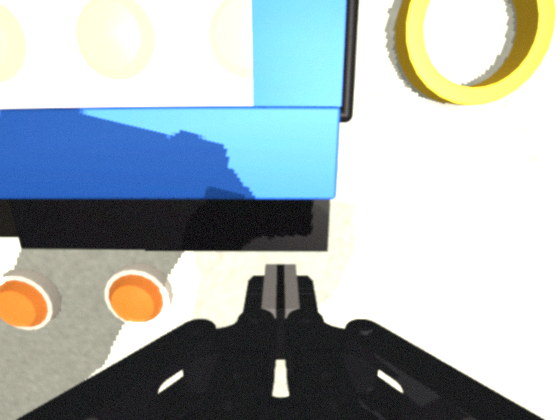

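The wrist view shows the lid's front edge at row 199, the rail at rows 200–250 with its right end at column 329, and the tips at (280,268). I'll check those against the case frame.

```bash
python3 -c "
from h import *
s=bot.observe();f=bot.grab_frame('wrist')
T=np.eye(4);T[:3,:3]=R.from_euler('xyz',s['tool_rot']).as_matrix();T[:3,3]=s['position'];T=T@f['T_tool_cam']
for p,z in(((100,199),.085),((320,199),.085),((338,150),.085),((100,249),.062),((320,250),.062),((329,225),.062),((280,268),.13)):print(p,(incase(world(f,T,p,z))*1000).round(1),(world(f,T,p)[2]).round(3))"
```

```text
(100, 199) [-81.8 -72.6  85. ] 0.061
(320, 199) [ -81.9 -195.3   85. ] 0.061
(338, 150) [ -54.9 -203.9   85. ] -0.0
(100, 249) [-123.1  -54.5   62. ] -0.0
(320, 250) [-123.4 -199.2   62. ] -0.002
(329, 225) [-106.  -204.3   62. ] -0.001
(280, 268) [-100.8 -173.3  130. ] 0.139
```

The case frame agrees within 2 mm, so I'm descending.

Request:
carry_out([
  [2, 0, 15, 0, 0, 0, 255],
  [0, 0, 20, 0, 0, 0, 255],
  [0, 0, 15, 0, 0, 0, 255],
  [0, 0, 8, 0, 0, 0, 255],
  [0, 0, 4, 0, 0, 0, 255],
])

```text
clock: 2.5
position: [0.5796, -0.1392, 0.0689]
tool_rot: [3.142, 0.001, 0.248]
force: [0.8, -0.4, 0.2]
grip_width: -0.0
```

Request:
carry_out([
  [0, 0, 2, 0, 0, 0, 255],
  [0, 0, 1.5, 0, 0, 0, 255],
  [0, 0, 1.5, 0, 0, 0, 255],
])

```text
clock: 2.75
position: [0.5805, -0.1385, 0.065]
tool_rot: [3.141, -0.001, 0.249]
force: [-1.0, -0.1, 0.5]
grip_width: -0.0003
```

Request:
carry_out([
  [0, 0, 1, 0, 0, 0, 255],
  [0, 0, 1, 0, 0, 0, 255],
])

```text
clock: 2.92
position: [0.5803, -0.1383, 0.0627]
tool_rot: [3.141, -0.001, 0.249]
force: [0.3, 0.2, -0.0]
grip_width: -0.0001
```

Request:
carry_out([
  [0, 0, 1, 0, 0, 0, 255],
  [0, 0, 0, 0, 0, 0, 255],
])

```text
clock: 3.08
position: [0.5803, -0.1382, 0.062]
tool_rot: [3.141, -0.0, 0.249]
force: [-3.3, 0.8, 10.7]
grip_width: -0.0001
```

Contact at z=0.062. I'll lighten slightly and slide.

Request:
carry_out([
  [0, 0, -0.3, 0, 0, 0, 255],
  [0, -5, 0, 0, 0, 0, 255],
  [0, -8, 0, 0, 0, 0, 255],
  [0, -8, 0, 0, 0, 0, 255],
  [0, -8, 0, 0, 0, 0, 255],
])

```text
clock: 3.5
position: [0.5734, -0.1101, 0.0621]
tool_rot: [3.141, -0.001, 0.249]
force: [2.1, -3.4, 5.9]
grip_width: -0.0001
```

```bash
python3 -c "
from h import *
st()"
```

```text
t 3.5 case xyz mm [-105.3 -144.9   62.1] F case [ 1.1 -3.8  5.9] rot [ 3.141e+00 -1.000e-03  2.490e-01] q [ 0.18  0.68 -0.12  1.83  0.13  0.64 -1.35] w -0.0001
```

Request:
carry_out([
  [0, -8, 0, 0, 0, 0, 255],
  [0, -8, 0, 0, 0, 0, 255],
  [0, -8, 0, 0, 0, 0, 255],
  [0, -8, 0, 0, 0, 0, 255],
  [0, -4, 0, 0, 0, 0, 255],
])

```text
clock: 3.92
position: [0.5644, -0.0745, 0.0621]
tool_rot: [3.141, -0.001, 0.25]
force: [1.6, -4.0, 5.5]
grip_width: -0.0002
```

Request:
carry_out([
  [0, -4, 0, 0, 0, 0, 255],
  [0, -4, 0, 0, 0, 0, 255],
  [0, -4, 0, 0, 0, 0, 255],
  [0, -4, 0, 0, 0, 0, 255],
])

```text
clock: 4.25
position: [0.5605, -0.0598, 0.0621]
tool_rot: [3.141, -0.001, 0.249]
force: [0.9, -4.5, 6.7]
grip_width: -0.0
```

```bash
python3 -c "
from h import *
st()"
```

```text
t 4.25 case xyz mm [-105.3  -93.    62.1] F case [-0.2 -4.6  6.7] rot [ 3.141e+00 -1.000e-03  2.490e-01] q [ 0.09  0.66 -0.12  1.88  0.13  0.6  -1.44] w -0.0
```

Request:
carry_out([
  [0, -8, 0, 0, 0, 0, 255],
  [0, -8, 0, 0, 0, 0, 255],
  [0, -8, 0, 0, 0, 0, 255],
  [0, -8, 0, 0, 0, 0, 255],
  [0, -8, 0, 0, 0, 0, 255],
])

```text
clock: 4.67
position: [0.5503, -0.0205, 0.0619]
tool_rot: [3.141, -0.001, 0.249]
force: [0.3, -4.5, 5.2]
grip_width: 0.0001
```

Request:
carry_out([
  [0, -8, 0, 0, 0, 0, 255],
  [0, -8, 0, 0, 0, 0, 255],
  [0, -8, 0, 0, 0, 0, 255],
  [0, -8, 0, 0, 0, 0, 255],
  [0, -8, 0, 0, 0, 0, 255],
])

```text
clock: 5.08
position: [0.5404, 0.0182, 0.0618]
tool_rot: [3.141, -0.001, 0.249]
force: [2.1, -4.0, 6.2]
grip_width: -0.0001
```

```bash
python3 -c "
from h import *
st()"
```

```text
t 5.08 case xyz mm [-105.6  -12.4   61.8] F case [ 1.  -4.4  6.2] rot [ 3.141e+00 -1.000e-03  2.490e-01] q [-0.06  0.64 -0.11  1.94  0.12  0.57 -1.58] w -0.0001
```

Request:
carry_out([
  [0, -5, 0, 0, 0, 0, 255],
  [0, -5, 0, 0, 0, 0, 255],
  [0, -5, 0, 0, 0, 0, 255],
  [0, -5, 0, 0, 0, 0, 255],
])

```text
clock: 5.42
position: [0.5354, 0.0376, 0.0618]
tool_rot: [3.141, -0.0, 0.249]
force: [0.7, -2.1, 3.1]
grip_width: 0.0001
```

Request:
carry_out([
  [0, -5, 0, 0, 0, 0, 255],
  [0, -5, 0, 0, 0, 0, 255],
  [0, -2, 0, 0, 0, 0, 255],
])

```text
clock: 5.67
position: [0.532, 0.0501, 0.0615]
tool_rot: [-3.141, 0.0, 0.251]
force: [-0.5, 0.1, -0.3]
grip_width: -0.0001
```

Request:
carry_out([
  [0, -4, 0, 0, 0, 0, 255],
  [0, -4, 0, 0, 0, 0, 255],
  [0, 0, 0, 0, 0, 0, 255],
])

```text
clock: 5.92
position: [0.5303, 0.0575, 0.0616]
tool_rot: [-3.141, 0.0, 0.25]
force: [0.1, 0.6, 0.5]
grip_width: -0.0002
```

```bash
python3 -c "
from h import *
st()"
```

```text
t 5.92 case xyz mm [-105.7   28.2   61.6] F case [0.2 0.6 0.5] rot [-3.141  0.     0.25 ] q [-0.14  0.63 -0.11  1.96  0.12  0.56 -1.65] w -0.0002
```

The force dropped to zero at the notch, between y=8 and 20 mm. The tip now sits at y=28, which matches the image, so I'll press.

Request:
carry_out([
  [0, 0, 3, 0, 0, 0, 255],
  [0, 0, 3, 0, 0, 0, 255],
  [0, 0, 2, 0, 0, 0, 255],
  [0, 0, 2, 0, 0, 0, 255],
])

```text
clock: 6.25
position: [0.5302, 0.0562, 0.0512]
tool_rot: [3.142, 0.001, 0.249]
force: [-5.6, -1.9, 6.3]
grip_width: 0.0
```

Request:
carry_out([
  [0, 0, 2, 0, 0, 0, 255],
  [0, 0, 2, 0, 0, 0, 255],
  [0, 0, 1, 0, 0, 0, 255],
  [0, 0, 0, 0, 0, 0, 255],
])

```text
clock: 6.58
position: [0.5296, 0.0561, 0.0462]
tool_rot: [3.141, 0.002, 0.249]
force: [-5.8, -1.2, 5.7]
grip_width: 0.0001
```

Request:
carry_out([
  [0, 0, 1.2, 0, 0, 0, 255],
  [0, 0, 0.5, 0, 0, 0, 255],
])

```text
clock: 6.75
position: [0.5295, 0.056, 0.0446]
tool_rot: [3.141, 0.002, 0.249]
force: [-6.2, -1.3, 6.6]
grip_width: -0.0
```

Request:
carry_out([
  [-3, 0, -10, 0, 0, 0, 255],
  [-15, 0, -15, 0, 0, 0, 255],
  [-30, 0, -15, 0, 0, 0, 255],
  [-30, 0, -15, 0, 0, 0, 255],
  [-20, 0, -15, 0, 0, 0, 255],
])

```text
clock: 7.17
position: [0.4329, 0.0316, 0.1157]
tool_rot: [3.141, 0.001, 0.249]
force: [0.5, -0.6, -0.1]
grip_width: -0.0001
```

```bash
python3 -c "
from h import *
st()
for i in range(1):
    f=bot.grab_frame('scene');save(f,'s2')
    f=bot.grab_frame('wrist');cv2.imwrite('pics/w2.png',cv2.cvtColor(np.clip(f['color']*1.8,0,255).astype(np.uint8),cv2.COLOR_RGB2BGR))"
```

```text
t 7.17 case xyz mm [-206.4   27.1  115.7] F case [ 0.3 -0.7 -0.1] rot [3.141e+00 1.000e-03 2.490e-01] q [-0.11  0.42 -0.13  2.18  0.1   0.55 -1.63] w -0.0001
```

View pics/w2.png

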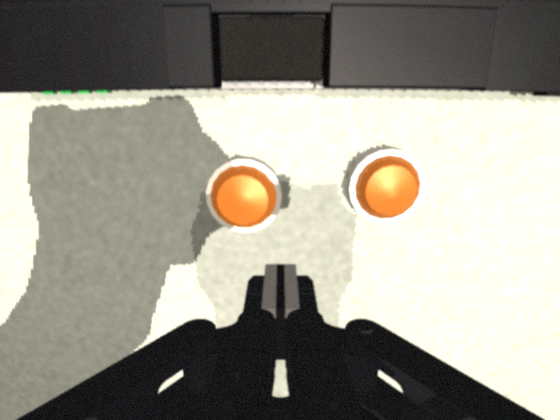

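The wrist view shows the notch at (270,50), with both lights in place at (243,195) and (387,185). I'll rise clear and wait for the lid.

Request:
carry_out([
  [0, 0, -30, 0, 0, 0, 255],
  [0, 0, -30, 0, 0, 0, 255],
  [0, 0, -30, 0, 0, 0, 255],
  [0, 0, 0, 0, 0, 0, 255],
  [0, 0, 0, 0, 0, 0, 255],
])

```text
clock: 7.68
position: [0.4367, 0.0325, 0.2065]
tool_rot: [3.141, -0.004, 0.249]
force: [-0.2, -0.0, -1.0]
grip_width: 0.0001
```

Request:
carry_out([
  [0, 0, 0, 0, 0, 0, 255],
  [0, 0, 0, 0, 0, 0, 255],
  [0, 0, 0, 0, 0, 0, 255],
  [0, 0, 0, 0, 0, 0, 255],
  [0, 0, 0, 0, 0, 0, 255],
])

```text
clock: 8.1
position: [0.4353, 0.0324, 0.2044]
tool_rot: [-3.141, 0.001, 0.25]
force: [0.8, -0.8, 0.3]
grip_width: 0.0001
```

```bash
python3 -c "
from h import *
st()
f=bot.grab_frame('scene');save(f,'s3')"
```

```text
t 8.1 case xyz mm [-203.9   27.3  204.4] F case [ 0.6 -0.9  0.3] rot [-3.141e+00  1.000e-03  2.500e-01] q [-0.09  0.27 -0.15  2.09  0.05  0.79 -1.59] w 0.0001
```

View pics/s3.png

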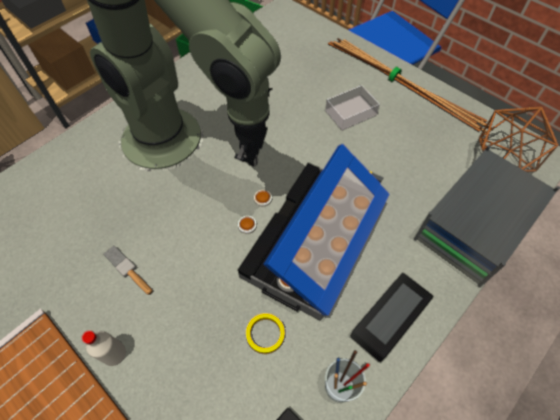

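The lid is rising: its front edge is up in the scene view, at about (340,150)–(270,265), and the hand is well clear. I'll let time pass.

```bash
python3 -c "
from h import *
prev=None
for i in range(140):
    f=bot.grab_frame('scene')
    if i%20==19:
        g=f['color'].astype(int)
        if prev is not None: print(i,round(bot.observe()['clock'],2),(abs(g-prev).max(2)>40).sum())
        prev=g
st();save(f,'s4')
T=f['cam_to_world'];m=cv2.inRange(cv2.cvtColor(f['color'],cv2.COLOR_RGB2HSV),(105,150,60),(125,255,255));m[:,:230]=0;m[:130]=0
v,u=np.nonzero(m);q=np.array([incase(world(f,T,(a,b))) for a,b in zip(u,v)]);q=q[(abs(q[:,1])<.22)&(q[:,2]>.03)]
print(np.percentile(q,[2,50,98],axis=0).round(3))
k=(q[:,2]>.1);print('lid angle',np.median(np.arctan2(q[k,2]-.085,.125-q[k,0])))
"
```

```text
39 10.15 5678
59 11.15 1449
79 12.15 0
99 13.15 0
119 14.15 0
139 15.15 0
t 15.15 case xyz mm [-203.7   27.3  204.9] F case [ 0.1 -0.2 -0.4] rot [-3.142  0.     0.249] q [-0.09  0.26 -0.15  2.09  0.05  0.79 -1.59] w -0.0001
[[ 0.054 -0.204  0.083]
 [ 0.081 -0.058  0.238]
 [ 0.142  0.191  0.266]]
lid angle 1.2873093196122025
```

View pics/s4.png

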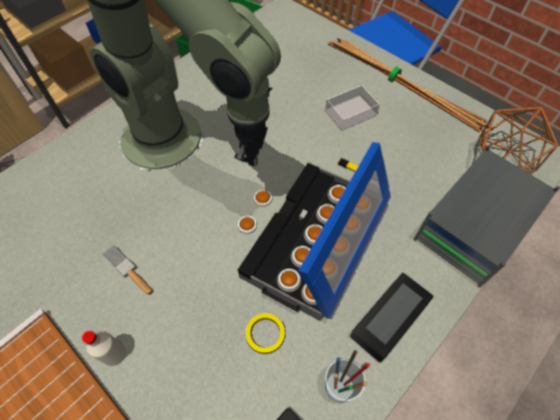

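The lid stands open and still, and the hand is clear. The lights, tape, cutter and case front are where they were in the first picture.

```bash
python3 -c "
from workcell import bot
print(bot.job_done())"
```

```text
the job is handed in; nothing more can be done
None
```

The case is open and the job is handed in; no verdict was reported, so this rests on my own checks.

- **Finding the notch:** I put the closed fingertip on the rail at its right end (y ≈ -172 mm) and slid it inward with about 5–7 N. The contact force fell away between y ≈ 8 and 20 mm. That fits the notch seen in the top image, centred at y ≈ +29 mm.
- **Pressing the catch:** I pressed at y ≈ 28 mm down to about 17 mm below the rail's top, with about 6.6 N, then drew the hand forward and up.
- **Lid:** the picture stopped changing from about 12 s on, and I handed in at 15.2 s. The depth image put the lid's top edge about 0.266 m up, which fits 1.2 rad. A rough direct estimate gave 1.29 rad, over the 1.2 rad stop; I put that down to its simplified geometry.
- **Everything else:** by eye, the case and the other things looked unmoved in the last picture. I did not re-measure their positions, nor check the catch's spring-back directly. The tool force read about zero.

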